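# Make room on the tin rail and close it up again

## Robot

A 7-joint arm with a two-finger parallel gripper is mounted at the origin on a cart in front of the work surface, level with it; the furniture and walls round the work are solid. World frame = base frame: x ahead of the robot, y to its left, z up, the work surface at z = 0. Lengths are in mm, angles in rad, forces in N, time in s.
With the tool pointing down it reaches from about 400 to 850 mm from the base axis. Payload 4.5 kg.
Tool frame: the origin (TCP) lies midway between the tips of the shut fingers; the grasp point (between the pads) lies grip_depth behind it (grip_depth is the distance from the TCP to the grasp point, in mm); z points along the fingers, y is the line along which they close (so a half turn about z gives the same grasp; the last joint's range is limited). The gripper opens to 88 mm and grips with 3 to 60 N. Pads are 18 mm wide; open, the fingers measure 123 mm over their backs; the gripper's body (75 mm by 187 mm) begins 45 mm behind the grasp point.
Start: joints at [1.155, 0.689, -0.195, 1.565, 0.157, 0.902, -0.215], TCP at [271.772, -562.844, 238.743] pointing down, gripper open.
Joint ranges: [-3.01, 3.01], [-0.46, 2.08], [-1.47, 1.51], [0.13, 2.56], [-1, 4.14], [0.04, 2.09], [-2.66, 2.66]. Speed limits (rad/s): [2.57, 2.57, 3.14, 3.14, 3.14, 3.14, 3.14].

## Interface

Orientations are given as a 3x3 rotation matrix whose columns are the frame's x, y, z axes.
In Python, from station import sense, camera, finish_job, grip_depth gives the robot as it stands. The module is installed in compiled form; this text tells all that it offers.
- The arm moves only by the tool carry_out, never from a script. Its argument "motion" is a list of rows, each a list of 3 entries, a list of its own where there are three numbers: the shift along the tool's x, y, z scaled (see below), then the turn about the tool's z scaled (see below), then the opening, from 0 (shut) to 1 (fully open). In form: [[[dx, dy, dz], yaw, hand], ...]. A call has 1 to 5 rows; each row shifts and turns the commanded pose from where the row before left it, along the tool's axes as they then stand; what a row does not reach is not made up. The controller multiplies each number of a shift by 0.03 m and each number of a turn by 0.12 rad. A row lasts 1/10 s, in which the tool goes at most 50 mm and 8.59 degrees, less where a joint would pass 70% of its speed; a pose out of reach is approached as far as the arm can. A call with a number of a shift or a turn outside -1 to 1 is refused whole. A call with a gripper value outside its range is refused whole. The fingers move at their own pace and stop on an object; the grip force is fixed at half the most. Time passes only in rows, so rows that do not move let the fingers close. It gives the time, the measured TCP pose, the force, the opening and the grip force at its end, in the units of the state.
- sense(): the state, without advancing time (a new reading comes with each control period).
- camera(name): name is "scene" or "top" or "wrist"; returns a dict with "color" (400x640x3 uint8, blue, green, red), "z_map" (400x640 float32, mm along the optical axis (not along the pixel's ray), 0 where there is no reading), "fx", "fy", "cx", "cy" (pixels), "dist_coeffs" ([k1, k2, p1, p2, k3] as OpenCV has them; the pictures are not rectified), "cam_to_world" (4x4, takes a point from camera to world coordinates). Camera axes: x right, y down, z forward; pixel columns grow to the right and rows downward; lengths in mm; the calibration is good to about 2 mm. A picture is of the moment at which its call begins.
- finish_job(): hands the job in; it is judged then, once.
The state is a dict: "time_s": time; "qpos": joint angles; "dq": joint speeds; "effort": joint torques, N m; "tcp_pos": TCP position; "tool_rot": TCP orientation; "force": force on the tool from outside, world axes, zero at the start; "moment": the same for the moment, N m; "width": finger opening in mm; "grasp_force": force on a finger pad.
Only numpy, scipy, OpenCV 4.12 (cv2) and the standard library are available. Lean on these libraries where they do the work, as an engineer would, in place of code of your own. Each camera call takes 0.05 s, during which the arm holds its last target. There are 200 camera calls.

## Task

Add the tin that stands by itself in front of the rail to the row: press down the release pad on the rail's sliding stop and, keeping it pressed, push the stop all the way back to the end of the rail, away from the tins. Then let go, push the lone tin along the worktop into the gap beside the other two until it touches the bar, and push the stop forward again until it holds the three tins snugly together. Only touch and push with the fingertips: no tin is lifted or tipped, and the other things near by stay where they are.

Things in the scene. Friction and masses are not known exactly. Their poses are not given: they have to be found in the camera images.
- rail: Tin rail, fixed: aluminium bar 22 mm wide, 268 mm long, top at 20 mm, with 3 mm ratchet teeth (5 mm pitch) on top. Origin: under the bar's middle, on the worktop. y: along the bar to the fixed end jaw (its face at y = +126 mm); -x: to the tins, which stand on the worktop against the bar's front (x = -11 mm). Jaws: to x = -56 mm, 56 mm high. End cap at y = -127 to -137 mm, 30 mm high.
- stop (a joint): Grey sliding stop on the bar, m: 0 to 0.094 (all the way back, at the end cap). Its jaw face is at rail y = 26 mm minus this value; the clear gap between the jaws is 100 mm plus this value. Forward (towards the fixed jaw) it clicks over the teeth with about 3 to 5 N; back it is locked unless the release is held down, then it slides with about 2 N.
- stop_face (a point): Point on the stop's rubber jaw face, at rail x = -35 mm, 30 mm above the worktop; its y tells where the face is. Behind the face the stop is 58 mm long, 39 mm wide over the bar, its flat top at 38 mm.
- stop_plate (a point): Middle of the upright plate at the stop's back end, over the bar, 60 mm above the worktop: 8 mm thick (50 to 58 mm behind the jaw face), 36 mm wide, top at 82 mm. Push its inner side (towards the pad) to slide the stop back, its outer side to slide the stop forward.
- release (a joint): Travel of the release pad in m: 0 up, 0.007 fully down. A spring pushes it up: 2.5 N at the start of the travel, 5 N fully down. The stop is free from 0.004 on; press 6 mm or more and keep it there. When let go it springs up and the pawl drops into the teeth (it may rest up to 3 mm down, on a tooth's flank).
- release_top (a point): Middle of the release pad's ribbed top: black pad on top of the stop, 30 mm across the bar and 32 mm along it, its middle 27 mm behind the stop's face; top 46 mm above the worktop when up. 7 mm lie between the pad and the upright plate. An upper cabinet hangs behind the rail (x over 0.61 m, from 0.46 m up): keep the wrist low.
- tin_a: Small round food tin, 57.4 mm in diameter, 72 mm high, 0.18 kg, standing in the row next to the fixed jaw. Origin: centre of its underside. Stands loose.
- tin_b: The same kind of tin, second in the row, beside tin_a. Origin: centre of its underside.
- tin_c: The same kind of tin, standing alone in front of the rail (nearer to the robot). Origin: centre of its underside. Its place in the row is between tin_b and the stop.
- flat_tin: Bystander: low flat oblong tin, 63 x 105 x 26 mm, at the front edge of the worktop, right of the rail. Origin: centre of its underside.
- mug: Bystander: cream mug with a handle, 94 mm high, at the right in front of the microwave (which fills x over 0.52, y under -0.14, up to 0.36 m high). Origin: at its underside.
- spice_jar: Bystander: small spice jar, 42 mm in diameter, 96 mm high, behind the rail between the canister stand and the leaning boards. Origin: centre of its underside.
- white_bottle: Bystander: white bottle with a screw cap, 47 mm in diameter, 84 mm high, behind the spice jar. Origin: centre of its underside.
- timer: Bystander: square wind-up kitchen timer with a round dial, 66 mm high, 49 mm deep, right of the mug. Origin: centre of its underside.

How it is judged (in metres and radians):
On the way, in this order (a step that is already met when the one before it is completed fails the run):
1. the release pad is pressed down (value of joint release above 0.004 m), for 0.05 s.
2. the stop is pushed back to the end of the rail (value of joint stop above 0.088 m), for 0.1 s.
3. the lone tin stands in the row, by the bar (x of tin_c in the frame of rail above -0.054 m and y of tin_c in the frame of rail between -0.05 and 0 m), for 0.1 s.
At the end, for the whole second after the job is handed in: The stop is closed up on the row with less than 9 mm of play left (joint below 0.081) and its release is let go (under 4.5 mm down); the three tins stand upright and at rest side by side between the jaws, each within about 14 mm of the bar, the lone tin last, next to the stop (value of joint stop below 0.081 m and value of joint release below 0.0045 m and x of each of tin_a, tin_b, tin_c in the frame of rail above -0.054 m and y of tin_c in the frame of rail between -0.034 and 0 m and y of tin_b in the frame of rail between 0.025 and 0.056 m and y of tin_a in the frame of rail above 0.08 m and angle between each of tin_a, tin_b, tin_c's own z axis and vertical below 0.1 rad and linear speed of each of tin_a, tin_b, tin_c below 0.02 m/s); the robot touches nothing.
It fails at once if a tin is lifted off the worktop or tipped (height (world z) of any of tin_a, tin_b, tin_c above 0.006 m or angle between any of tin_a, tin_b, tin_c's own z axis and vertical above 0.35 rad).
It fails at once if a bystander (flat tin, mug, spice jar, white bottle, kitchen timer) is shifted by more than 2 cm or knocked over (distance of any of flat_tin, mug, spice_jar, white_bottle, timer from where it was at the start of the episode above 0.02 m or angle between any of flat_tin, mug, spice_jar, white_bottle, timer's own z axis and vertical above 0.35 rad).
It also fails if it takes over 48 s, if anything falls off the work surface, if the arm or the gripper's body presses on something with over 40 N, if the wrist force passes 120 N, or if a joint passes its speed limit or range.

## Working session

There is one attempt and no reset: what is moved stays moved. The work goes in short steps, Python scripts to look and compute and a tool call to move; the robot and the scene stay as the last step left them, time stands still between calls to the robot, and variables do not carry over. Pictures are saved under pics/ and viewed, at most 10 in all, crops included, and the job is handed in when it is done.

Besides the shell and the picture viewer there is one more tool, called after "Call:" by a JSON object that holds its "method" and its "body", one argument or row to a line. carry_out: Moves the arm, as the interface text tells. Shifts and turns lie within -1 to 1; 1 stands for 0.03 m of shift or 0.12 rad of turn. Its arguments: {"type":"object","properties":{"motion":{"type":"array"}},"required":["motion"]}

```bash
mkdir -p pics; cat > h.py <<'E'
import numpy as np, cv2
from station import sense, camera, grip_depth
def grab(n):
    c=camera(n); c['K']=np.array([[c['fx'],0,c['cx']],[0,c['fy'],c['cy']],[0,0,1]]); c['d']=np.array(c['dist_coeffs'],float); c['T']=np.array(c['cam_to_world']); return c
def ray(c,uv):
    p=cv2.undistortPoints(np.array(uv,float).reshape(-1,1,2),c['K'],c['d']).reshape(-1,2)
    return np.c_[p,np.ones(len(p))]@c['T'][:3,:3].T
def onplane(c,uv,z):
    r=ray(c,uv);o=c['T'][:3,3]; return o+r*((z-o[2])/r[:,2])[:,None]
def cloud(c):
    h,w=c['z_map'].shape; u,v=np.meshgrid(np.arange(w),np.arange(h))
    p=ray(c,np.stack([u,v],-1))*c['z_map'].reshape(-1,1)+c['T'][:3,3]
    p[c['z_map'].ravel()==0]=np.nan
    return p.reshape(h,w,3)
E
python3 - <<'E'
from h import *
import pickle
np.set_printoptions(precision=3,suppress=True)
s=sense();print(s,grip_depth)
for n in('scene','top'):
    c=grab(n);cv2.imwrite(f'pics/{n}0.png',c['color']);print(n,c['T'],c['fx'],c['d']);pickle.dump(c,open(n+'.pkl','wb'))
E
```

```text
{'time_s': 0.0, 'qpos': array([ 1.155,  0.69 , -0.194,  1.566,  0.157,  0.903, -0.215]), 'dq': array([-0.001,  0.001,  0.   , -0.001,  0.001,  0.001, -0.   ]), 'effort': array([  0.001, -52.756,  -1.267, -15.343,  -0.053,   0.006,   0.   ]), 'tcp_pos': array([ 271.406, -562.27 ,  237.919]), 'tool_rot': array([[ 0.9  ,  0.435, -0.001],
       [ 0.435, -0.9  ,  0.002],
       [-0.   , -0.002, -1.   ]]), 'force': array([ 1.071, -0.093,  0.457]), 'moment': array([-0.031, -0.027,  0.032]), 'grasp_force': 0.0, 'width': 88.10578491663352} 18.700000000000003
scene [[    0.736    -0.293     0.611  -270.695]
 [   -0.677    -0.313     0.666 -1106.766]
 [   -0.004    -0.903    -0.429   713.204]
 [    0.        0.        0.        1.   ]] 473.0096115279708 [0.01 0.   0.   0.   0.  ]
top [[  -0.014   -0.995    0.094  488.626]
 [  -1.       0.013   -0.015  -90.754]
 [   0.014   -0.094   -0.995 1273.106]
 [   0.       0.       0.       1.   ]] 489.55308303579625 [-0.155  0.     0.     0.     0.   ]
```

View pics/scene0.png

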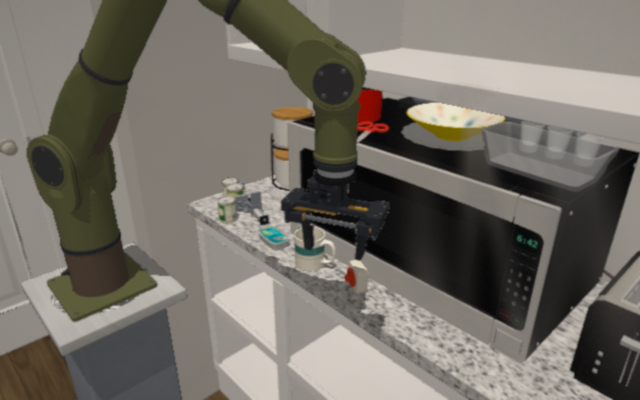

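View pics/top0.png

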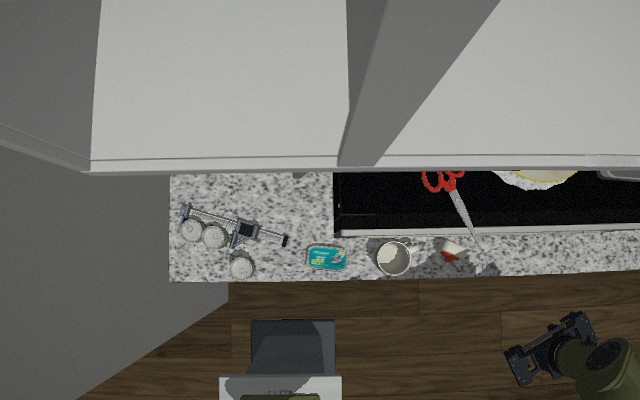

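The top view shows the rail running from (183,208) to (287,240), tins at (192,230) and (215,237), the lone tin at (241,267), the stop at about (245,232), and the flat tin at (327,257). Next I measure with depth.

```bash
python3 - <<'E'
from h import *
import pickle
np.set_printoptions(precision=1,suppress=True)
c=pickle.load(open('top.pkl','rb'));P=cloud(c)
x0,y0,x1,y1=165,190,300,290
cv2.imwrite('pics/topcrop.png',cv2.resize(c['color'][y0:y1,x0:x1],None,fx=5.9,fy=5.9,interpolation=cv2.INTER_CUBIC))
S=np.zeros(P.shape[:2],bool);S[y0:y1,x0:x1]=1
z=P[...,2]
print('table z',np.nanmedian(z[245:275,172:300]))
for lo,hi in((66,80),):
    m=(S&(z>lo)&(z<hi)).astype(np.uint8);n,l,st,ce=cv2.connectedComponentsWithStats(m)
    for i in range(1,n):
        if st[i,4]>15:
            q=P[l==i];(cc,r)=cv2.minEnclosingCircle(q[:,:2].astype(np.float32));print(lo,st[i],ce[i],q.mean(0),cc,r)
for lo,hi in((15,30),(34,60),(15,62)):
    m=S&(z>lo)&(z<hi);q=P[m];print(lo,len(q),cv2.minAreaRect(q[:,:2].astype(np.float32)))
for v in range(200,250,2): print(v,' '.join('%3.0f'%a for a in z[v,180:292:3]))
E
```

```text
table z -0.1607661503703639
66 [179 219  46  30 693] [201.4 233.4] [517.3 183.1  69.2] (517.4064331054688, 182.34158325195312) 56.871253967285156
66 [252 226   7  11  27] [255.2 231.5] [520.5  48.6  75.9] (521.93115234375, 49.287052154541016) 14.07702350616455
66 [229 257  23  24 360] [240.1 268.9] [429.4  87.2  69.3] (430.51190185546875, 87.43966674804688) 29.089874267578125
15 896 ((503.8759460449219, 130.89073181152344), (320.05462646484375, 256.336669921875), 89.80894470214844)
34 618 ((502.2704162597656, 152.42019653320312), (225.6641387939453, 130.63507080078125), 73.1610107421875)
15 1613 ((503.8759460449219, 130.89073181152344), (320.05462646484375, 256.336669921875), 89.80894470214844)
200  -2  -1   0  -1   2  -4   5  -3  -1  -2  -8  -1   0  -5  -2  -2   0   0   2  -1   2   0   4  -4  -4   0  -1  -1  -1  -1  -4  -0  -2  -2  -1   2  -1  -4
202   1  -1  -1   0  -4  -4  -3  -0   0  -1   1  -1  -0  -3  -2  -2  -2  -3  -4   0  -0  -2  -0  -2  -2  -1  -2   1   1  -1  -1  -1   2  -1   2  -5   2  -2
204  -4  -1   4   2  -4  -0   2  -3  -4   1   1   5  -4  -1  -2  -2  -4  -1  -1   2 
[... 2803 characters left out ...]
  -1   1  38  13  -0   4  37   0   3   0  -0  22  19  24  23  21  25  -3   3
242   1  -2   5  70  73  43  15  -4  64  66  66  69  71  68  70  38  -2  52  42   1  37   4  -1  -5  -5   0  -0  -6  -1  -1   2  -3  16  17  20  30  -3   0
244  -2   2  -3   2  -2  -3  -1  -1  71  69  67  66  71  69  62  18   5  53  35  37  -3   2  -2  -2  -0  -1  -4  -1  -4   4  -3  -2  -0  -1  31  28  -2  -4
246  -2   3  -1  -4  -1  -8   0  -1   1  70  71  71  68  73  36   1   1  52  22  -2   2  -1  -1  -0  -2  -0  -0  -1   0  -1  -1  -5   1   2  -0  22  -3  -2
248   0   0  -3  -3  -2 nan  -4   0   2   0  69  66  65  29  -1   1   2  57  11  -1  -2  -1   6   1   1   3  -1  -0  -3  -3  -2   5   1  -1   2   1   3  -3
```

View pics/topcrop.png

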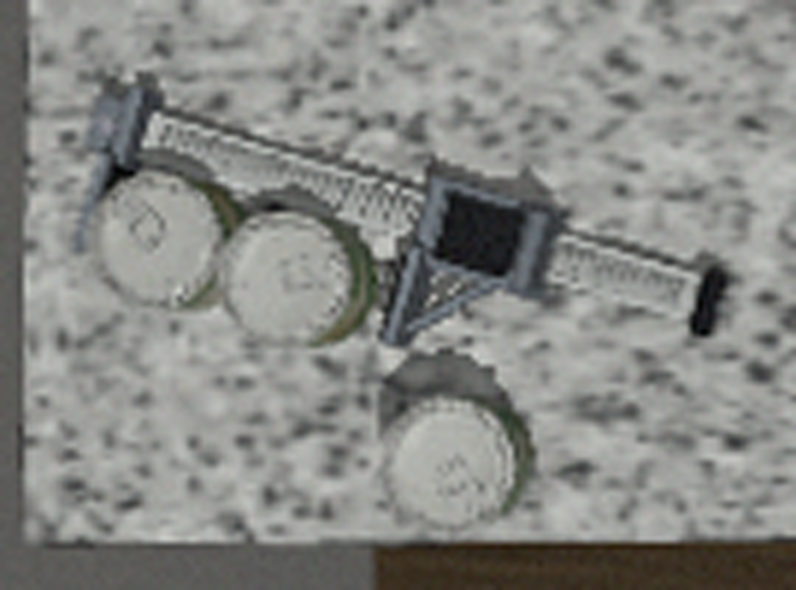

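```bash
python3 - <<'E'
from h import *
import pickle
np.set_printoptions(precision=1,suppress=True)
c=pickle.load(open('top.pkl','rb'));P=cloud(c);z=P[...,2]
S=np.zeros(z.shape,bool);S[203:249,180:292]=1
# bar: coarse frame then refine
a=np.deg2rad(17.8);
bar=P[S&(z>15)&(z<28)]
o=np.array([525,110.])
for it in range(5):
    Y=np.array([np.sin(a),np.cos(a)]);X=np.array([Y[1],-Y[0]])
    d=(bar[:,:2]-o); k=abs(d@X)<(25 if it==0 else 13)
    ln=cv2.fitLine(bar[k][:,:2].astype(np.float32),cv2.DIST_HUBER,0,.01,.01).ravel()
    v=ln[:2]*np.sign(ln[1]); a=np.arctan2(v[0],v[1]); o=ln[2:]
Y=np.array([np.sin(a),np.cos(a)]);X=np.array([Y[1],-Y[0]])
print('ang',np.rad2deg(a),k.sum(),'o',o)
def loc(p): return np.c_[(p[:,:2]-o)@X,(p[:,:2]-o)@Y]
b=loc(bar[k]);print('bar x range',np.percentile(b[:,0],[1,5,95,99]),'y',np.percentile(b[:,1],[1,99]))
# pad: dark pixels
g=cv2.cvtColor(c['color'],cv2.COLOR_BGR2GRAY)
m=(S&(g<45)).astype(np.uint8);n,l,st,ce=cv2.connectedComponentsWithStats(m)
for i in range(1,n):
    if st[i,4]>10:
        uv=np.argwhere(l==i)[:,::-1]
        h=46 if st[i,4]>80 else 30
        q=loc(onplane(c,uv,h));print(st[i],h,q.mean(0),q.min(0),q.max(0), cv2.minAreaRect(q.astype(np.float32)))
pl=P[S&(z>73)];q=loc(pl);kk=(q[:,1]<0)&(abs(q[:,0])<30);print('plate',kk.sum(),np.median(q[kk],0),q[kk].min(0),q[kk].max(0))
fj=P[S&(z>45)&(z<62)];q=loc(fj);q=q[(q[:,1]<20)&(q[:,1]>-40)];print('jaw',len(q),np.median(q,0),q.min(0),q.max(0))
fj=P[S&(z>31)&(z<62)];q=loc(fj);q=q[(q[:,1]>115)&(q[:,0]>-15)];print('fjaw',len(q),np.median(q,0),q.min(0),q.max(0))
# tins: bright pixels circles at z=72
for uv0 in((192,230),(215,237),(241,268)):
    mm=np.zeros(z.shape,bool);mm[uv0[1]-16:uv0[1]+16,uv0[0]-15:uv0[0]+15]=1
    q=P[mm&(z>63)&(z<76)];
    w=onplane(c,[uv0],72)[0,:2]; q=q[np.linalg.norm(q[:,:2]-w,axis=1)<30]
    print('tin',q.mean(0),loc(q).mean(0))
print('X',X,'Y',Y)
E
```

```text
ang 16.850409 648 o [538.  111.9]
bar x range [-11.2 -10.2  10.   11. ] y [-142.9  120.6]
[239 223  15  14 148] 46 [ -0.5 -37.8] [-14.8 -54.1] [ 13.4 -21.4] ((-0.736445426940918, -37.752891540527344), (28.193700790405273, 32.62065124511719), 0.3687465786933899)
[282 236   6  11  38] 30 [  -0.8 -138.3] [ -14.2 -142.6] [  12.9 -133.9] ((-0.6653738021850586, -138.1699981689453), (27.075490951538086, 8.703683853149414), 0.3004782199859619)
plate 47 [ -0.2 -65. ] [-18.  -68.3] [ 17.4 -60.6]
jaw 137 [-22.4 -16.1] [-65.  -39.6] [15.3 18.8]
fjaw 99 [  1.8 126.3] [-14.9 119.4] [ 19.4 141.7]
tin [525.1 207.7  68.3] [-40.1  88. ]
tin [508.3 152.5  68.4] [-40.2  30.3]
tin [430.2  86.2  68.5] [-95.7 -55.9]
X [ 1.  -0.3] Y [0.3 1. ]
```

Rail origin is about (536,106), at 16.85°. The stop sits at about 31 mm and the lone tin at rail (-96,-50). Sizes check out: pad to cap spacing, plate, and tin spacing 57.7. I start by turning the tool so that its x lies along rail y, with the fingers shut.

Call:
{"method": "carry_out", "body": {
  "motion": [
    [[0,0,0],-1,0],
    [[0,0,0],-1,0],
    [[0,0,0],-1,0],
    [[0,0,0],-1,0],
    [[0,0,0],-1,0]
  ]
}}

```text
time_s: 0.6
tcp_pos: [271.5, -562.6, 238.3]
tool_rot: [[0.493, 0.87, -0.001], [0.87, -0.493, 0.001], [0.0, -0.001, -1.0]]
force: [1.1, -0.8, -0.3]
width: 50.4
grasp_force: 0.0
```

Call:
{"method": "carry_out", "body": {
  "motion": [
    [[0,0,0],-1,0],
    [[0,0,0],-0.9,0],
    [[0.5,0,0],0,0],
    [[0,0,0],0,0]
  ]
}}

```text
time_s: 1.0
tcp_pos: [276.8, -546.6, 238.4]
tool_rot: [[0.287, 0.958, 0.0], [0.958, -0.287, 0.002], [0.002, -0.001, -1.0]]
force: [0.1, -0.9, 0.3]
width: 18.6
grasp_force: 0.0
```

```bash
cat >> h.py <<'E'
A=np.deg2rad(16.85);RY=np.array([np.sin(A),np.cos(A)]);RX=np.array([RY[1],-RY[0]]);RO=np.array([536.2,106.])
def rail(p): d=np.asarray(p)[...,:2]-RO; return np.stack([d@RX,d@RY],-1)
def go(rt,z):
    s=sense();R=np.array(s['tool_rot']);p=s['tcp_pos']
    t=np.r_[RO+rt[0]*RX+rt[1]*RY,z]
    print('t',s['time_s'],'rail',rail(p).round(1),'z',round(p[2],1),'xang',np.rad2deg(np.arctan2(R[1,0],R[0,0])).round(2),'tilt',R[:,2].round(3),'F',np.round(s['force'],1),'w',round(s['width'],1),'units',(R.T@(t-p)/30).round(2),'q',np.round(s['qpos'],2))
E
python3 -c "
from h import *
go([0,-31.6],120)"
```

```text
t 1.0 rail [ -59.1 -699.7] z 238.4 xang 73.34 tilt [ 0.     0.002 -1.   ] F [ 0.1 -0.9  0.3] w 18.6 units [22.26  2.04  4.  ] q [ 1.27  0.7  -0.43  1.6   0.34  0.93  0.43]
```

Call:
{"method": "carry_out", "body": {
  "motion": [
    [[1,-0.5,0],0,0],
    [[1,-0.5,0],0,0],
    [[1,0,0],0,0],
    [[1,0,0],0,0],
    [[1,0,0],0,0]
  ]
}}

```text
time_s: 1.5
tcp_pos: [290.7, -395.7, 238.8]
tool_rot: [[0.29, 0.957, 0.0], [0.957, -0.29, -0.001], [-0.0, 0.0, -1.0]]
force: [1.2, 0.5, 0.2]
width: 0.4
grasp_force: 0.0
```

Call:
{"method": "carry_out", "body": {
  "motion": [
    [[1,0,0],0,0],
    [[1,0,0],0,0],
    [[1,0,0],0,0],
    [[1,0,0],0,0],
    [[1,0,0],0,0]
  ]
}}

```text
time_s: 2.0
tcp_pos: [334.5, -252.0, 238.8]
tool_rot: [[0.289, 0.957, 0.0], [0.957, -0.289, -0.001], [-0.0, 0.001, -1.0]]
force: [-0.0, 0.1, -0.7]
width: 0.1
grasp_force: 0.0
```

Call:
{"method": "carry_out", "body": {
  "motion": [
    [[1,0,0],0,0],
    [[1,0,0],0,0],
    [[1,0,0],0,0],
    [[1,0,0],0,0],
    [[1,0,0],0,0]
  ]
}}

```text
time_s: 2.5
tcp_pos: [378.1, -108.2, 238.8]
tool_rot: [[0.289, 0.957, 0.001], [0.957, -0.289, -0.0], [-0.0, 0.001, -1.0]]
force: [0.4, 0.5, -0.3]
width: 0.3
grasp_force: 0.0
```

Call:
{"method": "carry_out", "body": {
  "motion": [
    [[1,0,0],0,0],
    [[1,0.5,0.5],0,0],
    [[1,0.5,0.5],0,0],
    [[1,0.5,0.5],0,0],
    [[0,0,0],0,0]
  ]
}}

```text
time_s: 3.0
tcp_pos: [458.4, -2.9, 192.6]
tool_rot: [[0.283, 0.959, 0.002], [0.959, -0.283, 0.003], [0.004, 0.001, -1.0]]
force: [-0.6, -0.6, -0.0]
width: 0.4
grasp_force: 0.0
```

```bash
python3 -c "
from h import *
go([0,-31.6],120)
c=grab('wrist');cv2.imwrite('pics/w1.png',c['color']);print(c['T'].round(2))"
```

```text
t 3.0 rail [ -42.9 -126.8] z 192.6 xang 73.54 tilt [ 0.002  0.003 -1.   ] F [-0.6 -0.6 -0. ] w 0.4 units [3.15 1.45 2.43] q [ 0.13  0.57 -0.34  2.1   0.36  0.52 -0.76]
[[ 9.6000e-01 -2.7000e-01 -8.0000e-02  4.7919e+02]
 [-2.8000e-01 -9.2000e-01 -2.8000e-01  6.7690e+01]
 [ 0.0000e+00  2.9000e-01 -9.6000e-01  3.3854e+02]
 [ 0.0000e+00  0.0000e+00  0.0000e+00  1.0000e+00]]
```

View pics/w1.png

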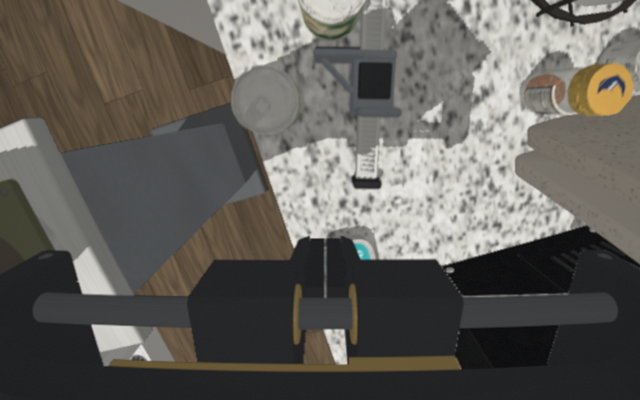

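The wrist view shows the stop with its black pad at (375,82), the end cap at (367,182), and the lone tin at (265,98). The spice jar and boards are at the right, well clear. I measure the pad and cap from here.

```bash
python3 - <<'E'
from h import *
c=grab('wrist');g=cv2.cvtColor(c['color'],cv2.COLOR_BGR2GRAY)
for (u0,v0,u1,v1),h in(((355,58,398,104),46),((350,174,384,190),30)):
    m=np.zeros(g.shape,np.uint8);m[v0:v1,u0:u1]=g[v0:v1,u0:u1]<45
    uv=np.argwhere(m)[:,::-1];q=rail(onplane(c,uv,h));print(len(q),q.mean(0).round(1),np.percentile(q,[2,98],axis=0).round(1))
P=cloud(c);z=P[...,2];
q=P[40:160,200:320].reshape(-1,3);q=q[(q[:,2]>63)&(q[:,2]<76)];print('tinc',rail(q).mean(0),len(q),rail(np.array(cv2.minEnclosingCircle(q[:,:2].astype(np.float32))[0])))
q=P[60:130,340:420].reshape(-1,3);q=q[(q[:,2]>70)];print('plate',len(q),rail(q).mean(0),q[:,2].max())
E
```

```text
1143 [  1.1 -30.7] [[-12.7 -45.3]
 [ 14.9 -16.4]]
139 [ 1.000e-01 -1.287e+02] [[ -13.7 -133.4]
 [  13.5 -124.7]]
tinc [-93.41311415 -47.87115822] 3771 [-93.21842523 -48.43842679]
plate 449 [  1.33122328 -57.10589077] 83.49638991540593
```

Call:
{"method": "carry_out", "body": {
  "motion": [
    [[1,0.5,0.5],0,0],
    [[1,0.5,0.5],0,0],
    [[0.9,0.45,0.7],0,0],
    [[0,0,0.7],0,0],
    [[0,0,0],0,0]
  ]
}}

```text
time_s: 3.6
tcp_pos: [520.1, 62.1, 120.1]
tool_rot: [[0.289, 0.957, -0.005], [0.957, -0.289, -0.002], [-0.003, -0.004, -1.0]]
force: [-0.2, -1.3, 0.2]
width: 0.3
grasp_force: 0.0
```

```bash
python3 -c "
from h import *
go([0.5,-40],52)"
```

```text
t 3.6 rail [ -2.7 -46.7] z 120.1 xang 73.17 tilt [-0.005 -0.002 -1.   ] F [-0.2 -1.3  0.2] w 0.3 units [0.23 0.12 2.27] q [-0.05  0.75 -0.26  1.97  0.4   0.48 -0.89]
```

Call:
{"method": "carry_out", "body": {
  "motion": [
    [[0.1,0.05,0],0,0],
    [[0,0,0.6],0,0],
    [[0,0,0],0,0],
    [[0,0,0],0,0]
  ]
}}

```text
time_s: 4.0
tcp_pos: [524.2, 65.2, 104.8]
tool_rot: [[0.29, 0.957, 0.001], [0.957, -0.29, -0.001], [-0.0, 0.001, -1.0]]
force: [0.6, 0.4, 0.0]
width: 0.3
grasp_force: 0.0
```

```bash
python3 -c "
from h import *
go([0.5,-40],52)"
```

```text
t 4.0 rail [  0.4 -42.6] z 104.8 xang 73.14 tilt [ 0.001 -0.001 -1.   ] F [0.6 0.4 0. ] w 0.3 units [0.09 0.   1.76] q [-0.06  0.78 -0.24  1.97  0.41  0.44 -0.91]
```

Call:
{"method": "carry_out", "body": {
  "motion": [
    [[0.1,0,0.6],0,0],
    [[0,0,0.6],0,0],
    [[0,0,0.5],0,0],
    [[0,0,0],0,0],
    [[0,0,0],0,0]
  ]
}}

```text
time_s: 4.5
tcp_pos: [525.4, 68.7, 53.7]
tool_rot: [[0.289, 0.957, 0.001], [0.957, -0.289, -0.0], [0.0, 0.001, -1.0]]
force: [0.2, -0.9, -0.0]
width: 0.1
grasp_force: 0.0
```

Call:
{"method": "carry_out", "body": {
  "motion": [
    [[0,0,0.2],0,0],
    [[0,0,0.15],0,0],
    [[0,0,0.1],0,0],
    [[0,0,0],0,0],
    [[0,0,0],0,0]
  ]
}}

```text
time_s: 5.0
tcp_pos: [526.1, 69.0, 39.7]
tool_rot: [[0.289, 0.957, 0.002], [0.957, -0.289, 0.0], [0.001, 0.002, -1.0]]
force: [1.1, -0.0, 5.0]
width: 0.3
grasp_force: 2.4
```

```bash
python3 -c "
from h import *
go([0.5,-40],39)"
```

```text
t 5.0 rail [  1.1 -38.3] z 39.7 xang 73.2 tilt [ 0.002  0.    -1.   ] F [ 1.1 -0.   5. ] w 0.3 units [-0.06 -0.02  0.02] q [-0.12  0.9  -0.16  1.98  0.46  0.3  -0.95]
```

Call:
{"method": "carry_out", "body": {
  "motion": [
    [[-0.15,0,0.04],0,0],
    [[-0.15,0,0],0,0],
    [[-0.2,0,0],0,0],
    [[-0.2,0,0],0,0],
    [[-0.2,0,0],0,0]
  ]
}}

```text
time_s: 5.5
tcp_pos: [518.5, 44.3, 39.3]
tool_rot: [[0.288, 0.958, 0.004], [0.958, -0.288, 0.002], [0.003, 0.003, -1.0]]
force: [-0.9, 1.4, 13.4]
width: 0.1
grasp_force: 6.6
```

Call:
{"method": "carry_out", "body": {
  "motion": [
    [[-0.2,0,0],0,0],
    [[-0.2,0,0],0,0],
    [[-0.2,0,0],0,0],
    [[-0.2,0,0],0,0],
    [[-0.2,0,0],0,0]
  ]
}}

```text
time_s: 6.0
tcp_pos: [509.7, 15.4, 39.3]
tool_rot: [[0.288, 0.958, 0.003], [0.958, -0.288, 0.002], [0.003, 0.003, -1.0]]
force: [-0.1, 2.9, 13.3]
width: 0.1
grasp_force: 7.0
```

```bash
python3 -c "
from h import *
go([0.5,-109],39)"
```

```text
t 6.0 rail [  0.9 -94.3] z 39.3 xang 73.27 tilt [ 0.003  0.002 -1.   ] F [-0.1  2.9 13.3] w 0.1 units [-0.49 -0.01  0.01] q [-0.03  0.89 -0.15  2.05  0.5   0.24 -0.9 ]
```

Call:
{"method": "carry_out", "body": {
  "motion": [
    [[-0.2,0,0],0,0],
    [[-0.15,0,0],0,0],
    [[-0.15,0,0],0,0],
    [[-0.1,0,0],0,0],
    [[0,0,0],0,0]
  ]
}}

```text
time_s: 6.5
tcp_pos: [507.0, 5.0, 39.2]
tool_rot: [[0.283, 0.959, 0.009], [0.959, -0.283, 0.011], [0.013, 0.005, -1.0]]
force: [1.6, 13.1, 9.7]
width: 0.4
grasp_force: 11.9
```

```bash
python3 -c "
from h import *
go([0.5,-109],39)"
```

```text
t 6.5 rail [   1.3 -105.2] z 39.2 xang 73.55 tilt [ 0.009  0.011 -1.   ] F [ 1.6 13.1  9.7] w 0.4 units [-0.13 -0.03  0.01] q [-0.    0.88 -0.15  2.06  0.51  0.22 -0.89]
```

Call:
{"method": "carry_out", "body": {
  "motion": [
    [[0,0,-0.3],0,0],
    [[0,0,-0.5],0,0],
    [[0,0,-1],0,0],
    [[0,0,-1],0,0],
    [[0,0,0],0,0]
  ]
}}

```text
time_s: 7.0
tcp_pos: [505.0, -2.5, 124.7]
tool_rot: [[0.289, 0.957, 0.005], [0.957, -0.289, 0.001], [0.002, 0.005, -1.0]]
force: [0.6, 0.3, 0.0]
width: 0.9
grasp_force: 0.0
```

```bash
python3 - <<'E'
from h import *
go([-130,-66],130)
c=grab('top');P=cloud(c).reshape(640*400,3);P=P[~np.isnan(P[:,0])];r=rail(P);z=P[:,2]
k=(z>42)&(z<62)&(r[:,0]<-18)&(r[:,0]>-54)&(r[:,1]<0)&(r[:,1]>-120);print('jaw',k.sum(),np.median(r[k],0),np.percentile(r[k,1],[5,95]))
for y0,y1 in((70,120),(10,64),(-80,-20)):
    k=(z>64)&(z<76)&(r[:,1]>y0)&(r[:,1]<y1)&(r[:,0]<-12)&(r[:,0]>-135);print(k.sum(),r[k].mean(0))
E
```

```text
t 7.0 rail [   1.6 -112.9] z 124.7 xang 73.22 tilt [ 0.005  0.001 -1.   ] F [0.6 0.3 0. ] w 0.9 units [ 1.57 -4.38 -0.19] q [ 0.09  0.73 -0.28  2.03  0.45  0.44 -0.83]
  return _methods._mean(a, axis=axis, dtype=dtype,
  ret = um.true_divide(
Traceback (most recent call last):
IndexError: index -1 is out of bounds for axis 0 with size 0
```

Call:
{"method": "carry_out", "body": {
  "motion": [
    [[0,0,0],1,0],
    [[0,0,0],1,0],
    [[0,0,0],1,0],
    [[0,0,0],1,0],
    [[0,0,0],1,0]
  ]
}}

```text
time_s: 7.55
tcp_pos: [502.3, -3.2, 120.8]
tool_rot: [[0.782, 0.623, -0.002], [0.623, -0.782, -0.001], [-0.002, -0.001, -1.0]]
force: [-0.3, 0.0, 0.3]
width: 0.8
grasp_force: 0.0
```

Call:
{"method": "carry_out", "body": {
  "motion": [
    [[0,0,0],1,0],
    [[0,0,0],1,0],
    [[0,0,0],1,0],
    [[0,0,0],1,0],
    [[0,0,0],1,0]
  ]
}}

```text
time_s: 8.05
tcp_pos: [502.3, -3.2, 120.7]
tool_rot: [[0.997, 0.073, -0.003], [0.073, -0.997, -0.001], [-0.003, 0.001, -1.0]]
force: [0.5, -0.2, -0.6]
width: 0.2
grasp_force: 0.0
```

Call:
{"method": "carry_out", "body": {
  "motion": [
    [[0,0,0],1,0.2],
    [[0,0,0],1,0.2],
    [[0,0,0],1,0.2],
    [[0,0,0],0.1,0.2],
    [[0,0,0],0,0.2]
  ]
}}

```text
time_s: 8.55
tcp_pos: [502.7, -3.0, 121.2]
tool_rot: [[0.958, -0.288, -0.002], [-0.288, -0.958, -0.001], [-0.001, 0.001, -1.0]]
force: [-0.0, 0.6, -0.6]
width: 17.9
grasp_force: 0.0
```

Call:
{"method": "carry_out", "body": {
  "motion": [
    [[-1,-0.4,0],0,0.2],
    [[-1,-0.4,0],0,0.2],
    [[-1,-0.4,0],0,0.2],
    [[-1,-0.4,0],0,0.2],
    [[0,0,0],0,0.2]
  ]
}}

```text
time_s: 9.05
tcp_pos: [398.0, 80.0, 121.7]
tool_rot: [[0.959, -0.283, -0.006], [-0.283, -0.959, 0.001], [-0.006, 0.001, -1.0]]
force: [1.1, -0.8, -0.1]
width: 17.7
grasp_force: 0.0
```

```bash
python3 - <<'E'
from h import *
go([-138,-66],100)
c=grab('wrist');cv2.imwrite('pics/w2.png',c['color']);P=cloud(c).reshape(640*400,3);P=P[~np.isnan(P[:,0])];r=rail(P);z=P[:,2]
k=(z>42)&(z<62)&(r[:,0]<-18)&(r[:,0]>-54)&(r[:,1]<0)&(r[:,1]>-120);print('jaw',k.sum(),np.median(r[k],0))
for y0,y1 in((70,120),(10,64),(-80,-20)):
    k=(z>64)&(z<76)&(r[:,1]>y0)&(r[:,1]<y1)&(r[:,0]<-12)&(r[:,0]>-135);print(k.sum(),r[k].mean(0))
E
```

```text
t 9.05 rail [-124.7  -65. ] z 121.7 xang -16.41 tilt [-0.006  0.001 -1.   ] F [ 1.1 -0.8 -0.1] w 17.7 units [-0.44  0.03  0.73] q [-0.35  0.67  0.07  2.31 -0.26  0.17 -1.9 ]
jaw 705 [-34.62419618 -70.50193385]
5832 [-38.03062723  95.43543744]
6676 [-37.80435364  38.20211017]
5828 [-92.67666732 -48.35660689]
```

View pics/w2.png

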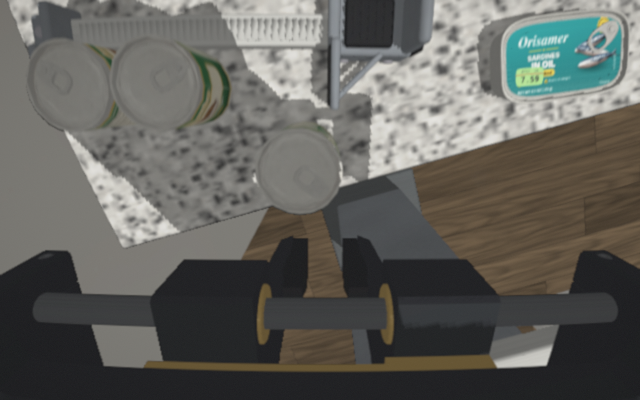

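The wrist view shows the stop fully back (jaw face near -68 to -70), tins a and b in place, and the lone tin at (300,168) near the worktop edge. I place the open fingers behind it as a cradle.

Call:
{"method": "carry_out", "body": {
  "motion": [
    [[-0.1,-0.45,0],0,0.4],
    [[0,0,0],0,0.4],
    [[0,0,0],0,0.4]
  ]
}}

```text
time_s: 9.4
tcp_pos: [404.4, 91.0, 121.9]
tool_rot: [[0.957, -0.29, 0.001], [-0.29, -0.957, -0.0], [0.001, 0.0, -1.0]]
force: [-0.2, 0.1, -0.1]
width: 34.8
grasp_force: 0.0
```

```bash
python3 -c "
from h import *
go([-134,-48.5],22)"
```

```text
t 9.4 rail [-121.8  -52.6] z 121.9 xang -16.85 tilt [ 0.001 -0.    -1.   ] F [-0.2  0.1 -0.1] w 34.8 units [-0.41 -0.14  3.33] q [-0.38  0.68  0.08  2.29 -0.27  0.18 -1.92]
```

Call:
{"method": "carry_out", "body": {
  "motion": [
    [[-0.4,-0.15,0],0,0.4],
    [[0,0,0.8],0,0.4],
    [[0,0,0.8],0,0.4],
    [[0,0,0.8],0,0.4],
    [[0,0,0],0,0.4]
  ]
}}

```text
time_s: 9.9
tcp_pos: [397.3, 100.7, 69.0]
tool_rot: [[0.956, -0.292, -0.013], [-0.292, -0.957, -0.003], [-0.012, 0.006, -1.0]]
force: [-0.5, -0.4, -0.4]
width: 35.7
grasp_force: 0.0
```

```bash
python3 -c "
from h import *
go([-134,-48.5],22)"
```

```text
t 9.9 rail [-131.4  -45.4] z 69.0 xang -16.96 tilt [-0.013 -0.003 -1.   ] F [-0.5 -0.4 -0.4] w 35.7 units [-0.07  0.09  1.57] q [-0.38  0.8   0.03  2.32 -0.67  0.04 -1.55]
```

Joint 6 is at its limit this close to the base, so I change plan. I will straddle the tin with the open fingers lined up with the push direction and push with the near finger, at z≈28 so that the far finger clears the bar. Up and out first.

Call:
{"method": "carry_out", "body": {
  "motion": [
    [[0,0,-1],0,0.4],
    [[0,0,-1],0,0.4],
    [[0,0,-0.5],0,0.6],
    [[0.7,0,0],0,0.8],
    [[0.7,0,0],0,1]
  ]
}}

```text
time_s: 10.4
tcp_pos: [438.6, 88.3, 145.7]
tool_rot: [[0.957, -0.29, -0.011], [-0.29, -0.957, -0.003], [-0.009, 0.006, -1.0]]
force: [0.3, 0.1, -0.0]
width: 57.5
grasp_force: 0.0
```

Call:
{"method": "carry_out", "body": {
  "motion": [
    [[0,0,0],-1,1],
    [[0,0,0],-1,1],
    [[0,0,0],-1,1],
    [[0,0,0],-1,1],
    [[0,0,0],-1,1]
  ]
}}

```text
time_s: 10.9
tcp_pos: [438.3, 88.0, 145.0]
tool_rot: [[0.952, 0.305, -0.011], [0.305, -0.952, -0.004], [-0.012, 0.0, -1.0]]
force: [0.7, -0.2, -0.1]
width: 88.4
grasp_force: 0.0
```

Call:
{"method": "carry_out", "body": {
  "motion": [
    [[0,0,0],-1,1],
    [[0,0,0],-1,1],
    [[0,0,0],-1,1],
    [[0,0,0],-1,1],
    [[0,0,0],-1,1]
  ]
}}

```text
time_s: 11.4
tcp_pos: [438.5, 88.0, 145.0]
tool_rot: [[0.614, 0.79, -0.01], [0.79, -0.614, -0.004], [-0.009, -0.006, -1.0]]
force: [0.6, 0.0, -0.1]
width: 88.0
grasp_force: 0.0
```

Call:
{"method": "carry_out", "body": {
  "motion": [
    [[0,0,0],-1,1],
    [[0,0,0],-1,1],
    [[0,0,0],-1,1],
    [[0,0,0],-1,1],
    [[0,0,0],-1,1]
  ]
}}

```text
time_s: 11.9
tcp_pos: [438.8, 88.0, 145.0]
tool_rot: [[0.06, 0.998, -0.01], [0.998, -0.061, -0.004], [-0.004, -0.009, -1.0]]
force: [1.1, 0.3, -0.3]
width: 88.3
grasp_force: 0.0
```

Call:
{"method": "carry_out", "body": {
  "motion": [
    [[0,0,0],-1,1],
    [[0,0,0],-0.7,1],
    [[0,0,0],0,1],
    [[0,0,0],0,1]
  ]
}}

```text
time_s: 12.3
tcp_pos: [438.8, 88.4, 144.8]
tool_rot: [[-0.136, 0.991, -0.01], [0.991, 0.136, -0.003], [-0.001, -0.011, -1.0]]
force: [0.1, -0.2, 0.7]
width: 87.7
grasp_force: 0.0
```

```bash
python3 -c "
from h import *
go([-87,-45.5],28)"
```

```text
t 12.3 rail [-88.1 -45.1] z 144.8 xang 97.83 tilt [-0.01  -0.003 -1.   ] F [ 0.1 -0.2  0.7] w 87.7 units [-0.02  0.07  3.89] q [-0.21  0.64 -0.15  2.17  0.25  0.36 -0.43]
```

Call:
{"method": "carry_out", "body": {
  "motion": [
    [[0,0.1,0.8],0,1],
    [[0,0,0.8],0,1],
    [[0,0,0.8],0,1],
    [[0,0,0],0,1],
    [[0,0,0],0,1]
  ]
}}

```text
time_s: 12.8
tcp_pos: [440.9, 89.1, 72.6]
tool_rot: [[-0.138, 0.99, -0.012], [0.99, 0.138, -0.002], [-0.001, -0.012, -1.0]]
force: [0.4, 0.3, -0.1]
width: 88.0
grasp_force: 0.0
```

Call:
{"method": "carry_out", "body": {
  "motion": [
    [[0,0,0.5],0,1],
    [[0,0,0.5],0,1],
    [[0,0,0.4],0,1],
    [[0,0,0],0,1],
    [[0,0,0],0,1]
  ]
}}

```text
time_s: 13.3
tcp_pos: [441.2, 89.2, 31.4]
tool_rot: [[-0.138, 0.99, -0.01], [0.99, 0.138, -0.001], [0.0, -0.01, -1.0]]
force: [0.4, -0.2, 0.0]
width: 88.1
grasp_force: 0.0
```

```bash
python3 - <<'E'
from h import *
go([-25,-15],28)
c=grab('wrist');cv2.imwrite('pics/w3.png',c['color'])
E
```

```text
t 13.3 rail [-86.1 -43.6] z 31.4 xang 97.93 tilt [-0.01  -0.001 -1.   ] F [ 0.4 -0.2  0. ] w 88.1 units [0.01 2.25 0.09] q [-0.29  0.89 -0.02  2.21  0.31  0.05 -0.48]
```

View pics/w3.png

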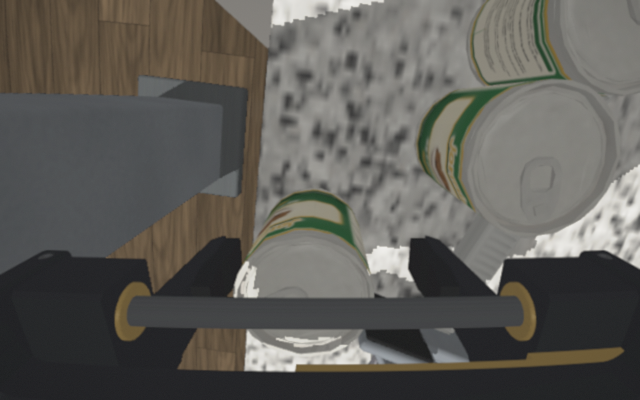

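The near finger is left of the tin at (215,270) and the tin sits centred between the fingers at (305,285), so the push can start.

Call:
{"method": "carry_out", "body": {
  "motion": [
    [[0,0.2,0],0,1],
    [[0,0.15,0],0,1],
    [[0,0.15,0],0,1],
    [[0,0.15,0],0,1],
    [[0,0.15,0],0,1]
  ]
}}

```text
time_s: 13.85
tcp_pos: [464.0, 92.1, 30.2]
tool_rot: [[-0.138, 0.99, -0.013], [0.99, 0.138, -0.002], [-0.001, -0.013, -1.0]]
force: [-3.7, -0.8, 4.1]
width: 88.3
grasp_force: 1.9
```

Call:
{"method": "carry_out", "body": {
  "motion": [
    [[0,0.15,0],0,1],
    [[0,0.15,0],0,1],
    [[0,0.15,0],0,1],
    [[0,0.15,0],0,1],
    [[0,0,0],0,1]
  ]
}}

```text
time_s: 14.35
tcp_pos: [483.8, 95.3, 29.9]
tool_rot: [[-0.138, 0.99, -0.009], [0.99, 0.138, -0.001], [0.0, -0.009, -1.0]]
force: [-0.7, 0.1, 2.0]
width: 88.3
grasp_force: 0.7
```

```bash
python3 - <<'E'
from h import *
go([-25,-15],28)
c=grab('wrist');cv2.imwrite('pics/w4.png',c['color'])
c=grab('wrist');P=cloud(c).reshape(640*400,3);P=P[~np.isnan(P[:,0])];r=rail(P);z=P[:,2]
k=(z>66)&(z<73.5)&(r[:,1]>-80)&(r[:,1]<5)&(r[:,0]<-12)&(r[:,0]>-120);print(k.sum(),r[k].mean(0),np.percentile(r[k],[1,99],axis=0))
E
```

```text
t 14.35 rail [-47.1 -25.5] z 29.9 xang 97.94 tilt [-0.009 -0.001 -1.   ] F [-0.7  0.1  2. ] w 88.3 units [0.01 0.81 0.06] q [-0.24  0.9  -0.07  2.09  0.31  0.17 -0.46]
9871 [-64.20485327 -30.13852293] [[-102.031433    -59.9131941 ]
 [ -35.17815012   -5.38548401]]
```

View pics/w4.png

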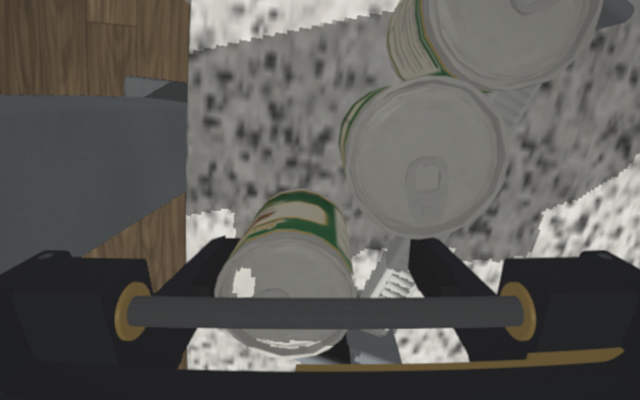

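Call:
{"method": "carry_out", "body": {
  "motion": [
    [[0,0.15,0],0,1],
    [[0,0.15,0],0,1],
    [[0,0.15,0],0,1],
    [[0,0.15,0],0,1],
    [[0,0,0],0,1]
  ]
}}

```text
time_s: 14.95
tcp_pos: [501.5, 97.8, 29.7]
tool_rot: [[-0.138, 0.99, -0.009], [0.99, 0.138, -0.001], [0.0, -0.009, -1.0]]
force: [-0.1, 0.4, 0.2]
width: 88.0
grasp_force: 0.3
```

Call:
{"method": "carry_out", "body": {
  "motion": [
    [[0,0.08,0],0,1],
    [[0,0.06,0],0,1],
    [[0,0,0],0,1]
  ]
}}

```text
time_s: 15.25
tcp_pos: [504.5, 98.0, 29.7]
tool_rot: [[-0.138, 0.99, -0.011], [0.99, 0.138, -0.002], [-0.0, -0.011, -1.0]]
force: [-1.5, -0.4, 1.1]
width: 88.1
grasp_force: 0.8
```

```bash
python3 - <<'E'
from h import *
go([-25,-15],28)
c=grab('wrist');P=cloud(c).reshape(640*400,3);P=P[~np.isnan(P[:,0])];r=rail(P);z=P[:,2]
for y0,y1 in((9,65),(-62,8)):
    k=(z>67)&(z<73.5)&(r[:,1]>y0)&(r[:,1]<y1)&(r[:,0]<-5)&(r[:,0]>-72);print(k.sum(),r[k].mean(0),np.percentile(r[k],[1,99],axis=0))
E
```

```text
t 15.25 rail [-28.  -16.8] z 29.7 xang 97.95 tilt [-0.011 -0.002 -1.   ] F [-1.5 -0.4  1.1] w 88.1 units [0.01 0.12 0.05] q [-0.22  0.91 -0.09  2.02  0.31  0.24 -0.45]
20482 [-38.4896745   39.80210215] [[-64.95867299  12.76066522]
 [-11.60207073  64.212736  ]]
9396 [-43.73028008 -20.97820896] [[-69.39977916 -51.01537486]
 [-16.1115443    3.56349272]]
```

Call:
{"method": "carry_out", "body": {
  "motion": [
    [[0,0.06,0],0,1],
    [[0,0.05,0],0,1],
    [[0,0,0],0,1]
  ]
}}

```text
time_s: 15.6
tcp_pos: [507.8, 98.5, 29.6]
tool_rot: [[-0.138, 0.99, -0.011], [0.99, 0.138, -0.002], [-0.0, -0.011, -1.0]]
force: [-1.2, -0.4, 1.6]
width: 88.4
grasp_force: 0.9
```

```bash
python3 - <<'E'
from h import *
go([-25,-15],28)
E
```

```text
t 15.6 rail [-25.  -15.4] z 29.6 xang 97.96 tilt [-0.011 -0.002 -1.   ] F [-1.2 -0.4  1.6] w 88.4 units [0.01 0.01 0.05] q [-0.22  0.91 -0.1   2.01  0.31  0.24 -0.45]
```

Call:
{"method": "carry_out", "body": {
  "motion": [
    [[0,0.05,0],0,1],
    [[0,0.03,0],0,1],
    [[0,0,0],0,1]
  ]
}}

```text
time_s: 15.9
tcp_pos: [509.3, 98.7, 29.6]
tool_rot: [[-0.139, 0.99, -0.012], [0.99, 0.139, -0.002], [-0.0, -0.013, -1.0]]
force: [-3.0, -0.3, 3.0]
width: 88.3
grasp_force: 1.8
```

Call:
{"method": "carry_out", "body": {
  "motion": [
    [[0,-0.35,0],0,1],
    [[0,0,-0.5],0,1],
    [[0,0,-1],0,1],
    [[0,0,-1],0,1],
    [[0,0,-1],0,1]
  ]
}}

```text
time_s: 16.4
tcp_pos: [502.2, 98.0, 136.0]
tool_rot: [[-0.138, 0.99, -0.008], [0.99, 0.138, -0.001], [0.001, -0.008, -1.0]]
force: [0.9, -0.3, -0.8]
width: 88.2
grasp_force: 0.0
```

Call:
{"method": "carry_out", "body": {
  "motion": [
    [[0,0,0],1,0],
    [[0,0,0],1,0],
    [[0,0,0],1,0],
    [[0,0,0],0.6,0],
    [[0,0,0],0,0]
  ]
}}

```text
time_s: 16.9
tcp_pos: [502.2, 97.9, 135.0]
tool_rot: [[0.289, 0.957, -0.008], [0.957, -0.289, -0.001], [-0.003, -0.007, -1.0]]
force: [-0.4, 0.2, -0.2]
width: 50.6
grasp_force: 0.0
```

Call:
{"method": "carry_out", "body": {
  "motion": [
    [[-1,0.3,0],0,0],
    [[-1,0.3,0],0,0],
    [[-1,0.3,0],0,0],
    [[-1,0.3,0],0,0],
    [[0,0,0],0,0]
  ]
}}

```text
time_s: 17.4
tcp_pos: [500.9, -33.5, 135.0]
tool_rot: [[0.295, 0.956, -0.01], [0.956, -0.295, -0.005], [-0.008, -0.008, -1.0]]
force: [0.4, -0.3, 0.3]
width: 10.3
grasp_force: 0.0
```

```bash
python3 - <<'E'
from h import *
go([0.5,-146],52)
c=grab('wrist');cv2.imwrite('pics/w5.png',c['color'])
P=cloud(c).reshape(640*400,3);P=P[~np.isnan(P[:,0])];r=rail(P);z=P[:,2]
for y0,y1 in((70,130),(12,65),(-55,8)):
    k=(z>67)&(z<73.5)&(r[:,1]>y0)&(r[:,1]<y1)&(r[:,0]<-5)&(r[:,0]>-75);print(k.sum(),r[k].mean(0))
k=(z>76)&(z<90)&(abs(r[:,0])<25)&(r[:,1]<-90);print('plate',k.sum(),np.median(r[k],0))
E
```

```text
t 17.4 rail [   6.7 -143.8] z 135.0 xang 72.85 tilt [-0.01  -0.005 -1.   ] F [ 0.4 -0.3  0.3] w 10.3 units [-0.05 -0.18  2.77] q [ 0.03  0.7  -0.1   2.02  0.17  0.44 -0.49]
0 [nan nan]
0 [nan nan]
5515 [-37.98509569 -26.51118873]
plate 642 [   1.56478238 -119.80012647]<stdin>:6: RuntimeWarning: Mean of empty slice.
  ret = um.true_divide(
```

View pics/w5.png

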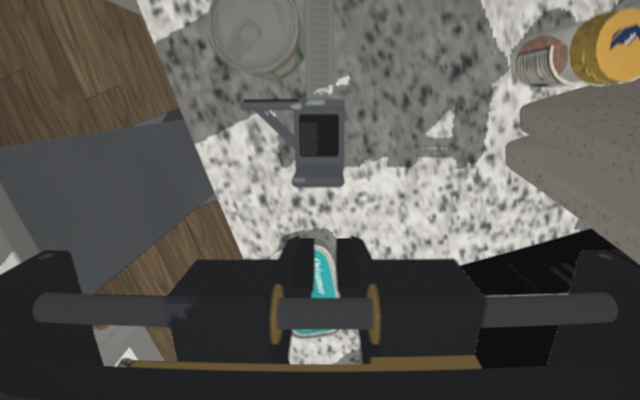

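The tin stands against the bar at (255,30), and the stop is at the rail end with its plate at (318,180). I go down behind the plate.

Call:
{"method": "carry_out", "body": {
  "motion": [
    [[-0.1,-0.15,0.5],0,0],
    [[0,0,0.7],0,0],
    [[0,0,0.7],0,0],
    [[0,0,0.7],0,0],
    [[0,0,0],0,0]
  ]
}}

```text
time_s: 17.95
tcp_pos: [493.7, -27.8, 55.1]
tool_rot: [[0.286, 0.958, -0.014], [0.958, -0.286, -0.001], [-0.005, -0.013, -1.0]]
force: [0.4, 0.1, -0.3]
width: 0.4
grasp_force: 0.0
```

Call:
{"method": "carry_out", "body": {
  "motion": [
    [[0.15,0,0],0,0],
    [[0.15,0,0],0,0],
    [[0.15,0,0],0,0],
    [[0,0,0],0,0]
  ]
}}

```text
time_s: 18.35
tcp_pos: [498.5, -17.1, 57.7]
tool_rot: [[0.289, 0.957, -0.011], [0.957, -0.289, -0.003], [-0.006, -0.009, -1.0]]
force: [-0.9, -3.0, -1.9]
width: 0.3
grasp_force: 1.8
```

```bash
python3 - <<'E'
from h import *
go([0.5,-113],52)
E
```

```text
t 18.35 rail [  -0.4 -128.8] z 57.7 xang 73.18 tilt [-0.011 -0.003 -1.   ] F [-0.9 -3.  -1.9] w 0.3 units [0.53 0.03 0.19] q [-0.03  0.85 -0.06  2.06  0.18  0.25 -0.53]
```

Call:
{"method": "carry_out", "body": {
  "motion": [
    [[0.1,0,0],0,0],
    [[0.1,0,0],0,0],
    [[0.1,0,0],0,0],
    [[0.1,0,0],0,0],
    [[0,0,0],0,0]
  ]
}}

```text
time_s: 18.85
tcp_pos: [501.9, -6.1, 57.7]
tool_rot: [[0.29, 0.957, -0.011], [0.957, -0.29, -0.003], [-0.006, -0.009, -1.0]]
force: [-1.7, -3.4, 2.0]
width: 0.4
grasp_force: 2.6
```

Call:
{"method": "carry_out", "body": {
  "motion": [
    [[0.08,0,0],0,0],
    [[0.08,0,0],0,0],
    [[0,0,0],0,0]
  ]
}}

```text
time_s: 19.15
tcp_pos: [503.0, -2.3, 57.7]
tool_rot: [[0.291, 0.957, -0.011], [0.957, -0.291, -0.004], [-0.007, -0.01, -1.0]]
force: [-2.3, -6.3, 2.7]
width: 0.3
grasp_force: 3.3
```

```bash
python3 - <<'E'
from h import *
go([0.5,-113],52)
E
```

```text
t 19.15 rail [  -0.4 -113.3] z 57.7 xang 73.1 tilt [-0.011 -0.004 -1.   ] F [-2.3 -6.3  2.7] w 0.3 units [0.01 0.03 0.19] q [-0.06  0.85 -0.05  2.05  0.17  0.26 -0.55]
```

Call:
{"method": "carry_out", "body": {
  "motion": [
    [[0.08,0,0],0,0],
    [[0.06,0,0],0,0],
    [[0,0,0],0,0]
  ]
}}

```text
time_s: 19.45
tcp_pos: [503.3, -1.1, 57.7]
tool_rot: [[0.293, 0.956, -0.013], [0.956, -0.293, -0.007], [-0.011, -0.01, -1.0]]
force: [-2.3, -11.7, 3.5]
width: 0.7
grasp_force: 6.0
```

Force has risen to 12 N with almost no motion, so the row is snug. I back off, rise and check.

Call:
{"method": "carry_out", "body": {
  "motion": [
    [[-0.7,0,0],0,0],
    [[-0.3,0,-0.5],0,0],
    [[0,0,-1],0,0],
    [[0,0,-1],0,0],
    [[0,0,-0.5],0,0]
  ]
}}

```text
time_s: 19.95
tcp_pos: [498.6, -23.7, 149.9]
tool_rot: [[0.288, 0.958, -0.006], [0.958, -0.288, -0.0], [-0.002, -0.005, -1.0]]
force: [-0.2, -0.6, -1.4]
width: 0.2
grasp_force: 0.0
```

Call:
{"method": "carry_out", "body": {
  "motion": [
    [[-1,-0.5,0],0,0],
    [[-1,-1,0],0,0],
    [[-0.5,-1,0],0,0],
    [[0,-1,0],0,0],
    [[0,0,0],0,0]
  ]
}}

```text
time_s: 20.45
tcp_pos: [370.2, -65.4, 149.1]
tool_rot: [[0.287, 0.958, -0.015], [0.958, -0.287, -0.001], [-0.005, -0.015, -1.0]]
force: [-0.5, -0.9, 0.4]
width: 0.1
grasp_force: 0.0
```

```bash
python3 - <<'E'
from h import *
go([0.5,-146],52)
c=grab('top');im=cv2.resize(c['color'][190:290,165:300],None,fx=5.9,fy=5.9);cv2.imwrite('pics/t2.png',im)
P=cloud(c)[200:290,170:292].reshape(-1,3);P=P[~np.isnan(P[:,0])];r=rail(P);z=P[:,2]
for y0,y1 in((70,130),(12,67),(-48,9)):
    k=(z>63)&(z<76)&(r[:,1]>y0)&(r[:,1]<y1)&(r[:,0]<-5)&(r[:,0]>-75);print(k.sum(),r[k].mean(0),z[k].mean())
k=(z>73)&(z<92)&(abs(r[:,0])<25)&(r[:,1]<-70)&(r[:,1]>-130);print('plate',k.sum(),np.median(r[k],0))
E
```

```text
t 20.45 rail [-109.2 -212.1] z 149.1 xang 73.31 tilt [-0.015 -0.001 -1.   ] F [-0.5 -0.9  0.4] w 0.1 units [2.21 3.71 3.17] q [ 0.1   0.59 -0.08  2.36  0.21  0.21 -0.46]
414 [-40.74855464  98.15129119] 68.32350097952771
400 [-40.85853418  40.35003917] 68.53233725638138
409 [-40.22613248 -16.98477253] 68.50547010289412
plate 51 [   0.36251016 -100.63640138]
```

View pics/t2.png

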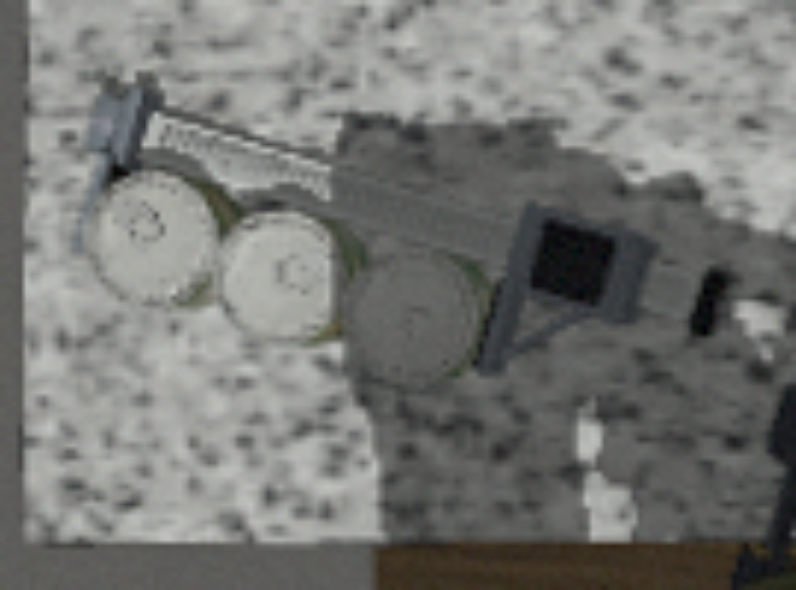

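The picture shows the three tins in a snug row at (155,235), (280,275) and (415,315), with the stop's jaw at (500,320) against the third. Tin y values are 98, 40 and -17, all at x ≈ -40, and the stop is at about 73 mm. The arm is clear.

```bash
python3 -c "
from station import finish_job
print(finish_job())"
```

```text
the job is handed in; nothing more can be done
None
```

The job is handed in: the lone tin is in the row against the bar, the stop is closed snugly on all three tins (about 73 mm by camera), and the arm is clear; no verdict came back.

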